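# Tap a wax block home in the slicing guide

## Robot

A 6-joint arm with a two-finger parallel gripper is mounted at the origin on the work surface. World frame = base frame: x ahead of the robot, y to its left, z up, the work surface at z = 0. Lengths are in m, angles in degrees, forces in N, time in s.
With the tool pointing down it reaches from about 0.25 to 0.725 m from the base axis. Payload 9.7 kg.
Tool frame: the origin (TCP) lies at the very end of the fingers, on their centre line; the grasp point (between the pads) lies tcp_to_grasp behind it (tcp_to_grasp is the distance from the TCP to the grasp point, in m); z points along the fingers, y is the direction in which the jaws open and shut (so a half turn about z gives the same grasp; the last joint's range is limited). The gripper opens to 85 mm and grips with 20 to 120 N. Pads are 22 mm wide; open, the fingers measure 114 mm over their backs; the gripper's body (76 mm by 85 mm) begins 54 mm behind the grasp point. The pads swing forward as they close: fully open they stand 13 mm farther back than shut.
Start: joints at [-63.484, 4.979, 10.078, 95.1, 0, 90], TCP at [0.246, -0.492, 0.231] pointing down, gripper open.
Joint ranges: [-179.16, 179.16], [-48.56, 103.87], [-65.8, 70.77], [-126.05, 130.52], [-82.76, 87.17], [-180, 180]. Speed limits (degrees/s): [127.2, 127.2, 147.25, 180, 180, 180].

## Interface

Orientations are given as [roll, pitch, yaw] about the fixed x, y, z axes, in that order (R = Rz(yaw) Ry(pitch) Rx(roll)).
In Python, from workcell import * gives the robot as it stands. The module is installed in compiled form; this text tells all that it offers.
- The arm moves only by the shell command python3 -m pendant 'ROWS' [FORCE]. ROWS is JSON, a list of rows, each a list of 3 entries, a list of its own where there are three numbers: the opening in per cent of the stroke, from 0 (shut) to 100 (fully open), then the shift along the world's x, y, z in mm, then the turn, a rotation vector about the world's x, y, z in degrees. A call has 1 to 20 rows; each row is the pose to reach, as a shift and turn from the pose measured when the call began; what a row does not reach only later rows make up. A row lasts 1/8 s, in which the tool goes at most 62.5 mm and 10.7 degrees, less where a joint would pass 70% of its speed; a pose out of reach is approached as far as the arm can. A call with a gripper value outside its range is refused whole. The fingers move at their own pace and stop on an object; FORCE is the grip in N (left out, the last holds). Time passes only in rows, so rows that repeat a pose let the fingers close. It gives the time, the measured TCP pose, the force and the opening at its end, in the units of the state.
- get_obs(): the state, without advancing time (a new reading comes with each control period).
- camera(name): name is "scene" or "top" or "wrist"; returns a dict with "img" (400x640x3 uint8, red, green, blue), "fx", "fy", "cx", "cy" (pixels), "cam_to_world" (4x4, takes a point from camera to world coordinates); the wrist camera has in their place "T_tool_cam" (4x4, takes a point from camera to tool coordinates, whose origin is the TCP and whose axes are the flange's). Camera axes: x right, y down, z forward; pixel columns grow to the right and rows downward; lengths in m; the calibration is good to about 2 mm. The wrist camera is an equidistant fisheye: a pixel r from the principal point sees the ray r / f radians off the axis. A picture is of the moment at which its call begins: read the wrist's pose just before it. There is no depth.
- job_done(): hands the job in, once; it reports no verdict.
Trained networks look in a picture, given as the dict that the camera call returned (one of the last four; its "shot" number tells which), for a name from the list of things; names that differ only in an ending like _2 or _b are one class to them, and where a whole thing is asked for, a point or a joint stands for the part that bears it (a point fixed in the world has none). Each returns a list of dicts, best first, with "confidence" (0 to 1); they miss things now and then, are a little off and sometimes report something else, mostly with a low value. They report only what shows in the picture. A call takes as long as a camera call. They do not tell look-alikes from the thing itself.
- regions_of(picture, label): "region" (400x640 bool, what is visible of it).
- pinpoint(picture, label): "position" ([x, y, z] in m, in world coordinates, good to about 4 mm: a listed point, or the origin of a listed thing).
The state is a dict: "time": time; "q": joint angles; "qd": joint speeds; "joint_efforts": joint torques, N m; "ee_pos": TCP position; "tcp_rot": TCP orientation; "wrist_force": force on the tool from outside, world axes, zero at the start; "torque": the same for the moment, N m; "opening": finger opening in m.
Only numpy, scipy, OpenCV 4.12 (cv2) and the standard library are available. Lean on these libraries where they do the work, as an engineer would, in place of code of your own. Each camera call takes 0.05 s, during which the arm holds its last target. There are 200 camera calls.

## Task

On the jeweller's bench, pick up the tapping post (square brass foot, wooden grip) and use its foot to nudge the green wax block along the channel of the slicing guide until it is fully home against the stop hidden under the hood. Do it gently in two or more small taps, backing the foot off the block between taps while it is still well short of home, and never touch the block with the gripper. Then stand the post upright on the bench, clear of the guide, and let go; do not knock over the steel ring mandrel.

Things in the scene. Friction and masses are not known exactly. Their poses are not given: they have to be found in the camera images.
- tapper_center (a point): Centre, 50 mm above the underside, of the loose upright tapping post, 100 mm tall, 0.2 kg: square brass foot 30 x 30 mm, 34 mm high, and above it, centred, a square dark wooden post 24 x 24 mm up to the top. z is up; x and y are square to the flat sides. Every quarter turn is alike; any side of the foot may tap.
- block_center (a point): Centre of the loose green wax block, a bar 110 mm long (its x axis, towards the hood), 34 mm wide and high, about 0.12 kg, sliding at about 1 N. It lies in the guide's channel, 40 to 70 mm short of the stop, its front end near the hood's mouth. Smaller wax pieces elsewhere are bystanders.
- guide: Slicing guide, fixed: board 260 (x) x 100 x 12 mm, origin under its centre, +x along the channel to the stop. Channel: floor at z 12 mm, 44 mm wide, open above and at x -130; walls 12 mm thick, tops at z 22. Hood from x 45 to 125, 72 mm wide, top at z 64. Inside it the unseen stop's face is at x 100, so the block when home has its centre at x 45, its rear end at x -10, in the open.
- mandrel: Bystander: the loose steel ring mandrel, a slim cone 107 mm tall on a round foot 60 mm across; origin at the centre of its underside, z up. It stands on the bench and must not be knocked over.
Not all that is in view belongs to the job. There is more than one size of the part that bears tapper_center; the job needs the smaller. What is shaped like the part that bears block_center but pink is not meant.

How it is judged:
By the outcome, as a careful person would: the job done as asked, in the order asked, and still so for the second after the job is handed in, with the robot touching nothing.
It also fails if it takes over 58 s, if anything falls off the work surface, if the arm or the gripper's body presses on something with over 40 N, if the wrist force passes 120 N, or if a joint passes its speed limit or range.

## Working session

There is one attempt and no reset: what is moved stays moved. The work goes in short steps, Python scripts to look and compute and a shell command to move; the robot and the scene stay as the last step left them, time stands still between calls to the robot, and variables do not carry over. Pictures are saved under pics/ and viewed, about 8 in all and at most 12, crops included, and the job is handed in when it is done.

```bash
mkdir -p pics; python3 - <<'E'
from workcell import *
import cv2,numpy as np
o=get_obs();print({k:np.round(v,3).tolist() for k,v in o.items()})
for n in("scene","top"):
    p=camera(n);cv2.imwrite(f"pics/{n}1.png",p["img"][:,:,::-1])
    print(n,p["fx"],p["cx"],p["cy"],np.round(p["cam_to_world"],3).tolist())
    for l in("tapper_center","block_center","guide","mandrel"):
        print(l,[(round(d["confidence"],2),np.round(d["position"],3).tolist()) for d in pinpoint(p,l)])
        for d in regions_of(p,l)[:4]:
            ys,xs=np.nonzero(d["region"]);print("   reg",round(d["confidence"],2),xs.min(),xs.max(),ys.min(),ys.max(),len(xs))
E
```

```text
{'time': 0.0, 'q': [-63.484, 5.01, 10.034, 95.1, -0.0, 90.001], 'qd': [-0.033, -0.007, -0.083, -0.024, 0.017, 0.046], 'joint_efforts': [-0.001, -52.039, 46.481, 0.016, -0.0, 0.0], 'ee_pos': [0.245, -0.492, 0.231], 'tcp_rot': [-179.924, 0.0, 26.515], 'wrist_force': [-0.158, -0.415, 0.088], 'torque': [0.052, 0.013, 0.042], 'opening': 0.085}
scene 517.0833019455094 316.1943538115129 194.18895288898918 [[0.549, 0.526, -0.649, 1.159], [0.836, -0.353, 0.42, -0.385], [-0.008, -0.773, -0.634, 0.694], [0.0, 0.0, 0.0, 1.0]]
tapper_center [(0.71, [0.427, 0.296, 0.054]), (0.7, [0.469, 0.198, 0.074])]
   reg 0.72 355 382 119 186 1440
   reg 0.64 384 402 117 160 581
block_center [(0.83, [0.546, 0.008, 0.028]), (0.63, [0.602, -0.222, 0.018]), (0.27, [0.543, 0.005, 0.004])]
   reg 0.89 182 250 280 314 1922
   reg 0.68 298 343 202 236 882
guide [(0.6, [0.542, 0.006, 0.002])]
   reg 0.61 245 382 193 274 4828
mandrel [(0.73, [0.613, 0.287, -0.0])]
   reg 0.95 430 459 157 209 873
top 391.3000212267102 314.8918530408038 199.62564709295398 [[0.012, -0.994, 0.112, 0.44], [-1.0, -0.013, -0.006, 0.01], [0.008, -0.112, -0.994, 0.815], [0.0, 0.0, 0.0, 1.0]]
tapper_center [(0.91, [0.427, 0.301, 0.05]), (0.58, [0.469, 0.197, 0.071])]
   reg 0.87 146 180 236 255 511
   reg 0.81 194 234 212 240 859
block_center [(0.85, [0.548, 0.007, 0.035]), (0.65, [0.599, -0.222, 0.014])]
   reg 0.84 287 336 179 200 913
   reg 0.66 397 453 148 185 1048
guide [(0.69, [0.548, 0.014, -0.001])]
   reg 0.74 249 378 167 215 5096
mandrel [(0.82, [0.613, 0.292, 0.006])]
   reg 0.69 162 196 144 172 723
```

View pics/scene1.png

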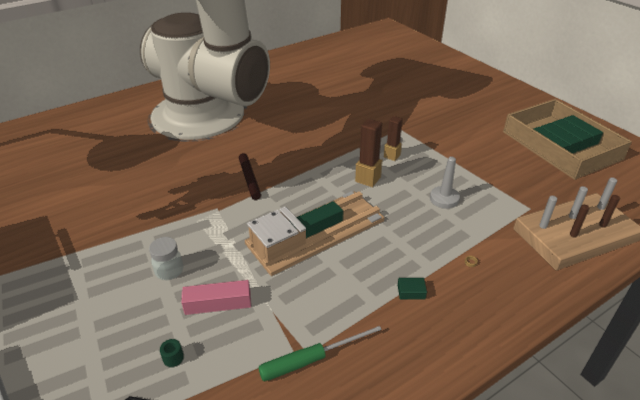

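View pics/top1.png

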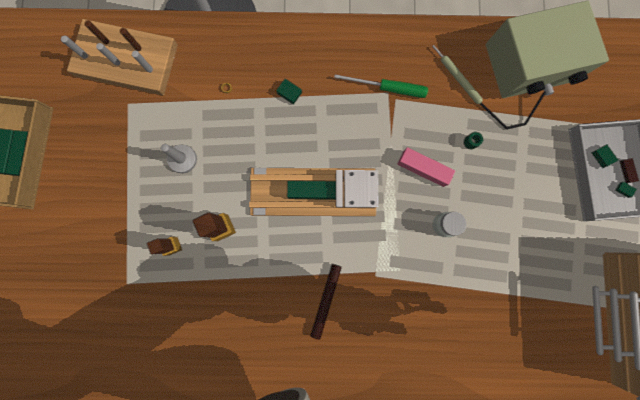

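Two images viewed: the small post is at top px (163,246) and the tall decoy at (213,226). The guide spans px 250–378 with its hood on the right (towards world −y), and the mandrel is at (180,158). I'll move over the small post for a wrist view.

```bash
python3 -m pendant '[[100,[30,60,20],[0,0,0]],[100,[60,120,20],[0,0,0]],[100,[85,180,20],[0,0,0]],[100,[100,240,20],[0,0,0]],[100,[115,300,20],[0,0,0]],[100,[125,360,20],[0,0,0]],[100,[135,420,20],[0,0,0]],[100,[145,480,20],[0,0,0]],[100,[155,540,20],[0,0,0]],[100,[165,600,20],[0,0,0]],[100,[170,650,20],[0,0,0]],[100,[175,700,20],[0,0,0]],[100,[182,740,20],[0,0,0]],[100,[182,760,20],[0,0,0]],[100,[182,760,20],[0,0,0]],[100,[182,760,20],[0,0,0]],[100,[182,760,20],[0,0,0]]]'
cat > h.py <<'E'
from workcell import *
import cv2,numpy as np
from scipy.spatial.transform import Rotation as R
def top_xy(p,uv,z):
    T=p["cam_to_world"];d=T[:3,:3]@np.array([(uv[0]-p["cx"])/p["fx"],(uv[1]-p["cy"])/p["fy"],1]);return T[:3,3]+d*(z-T[2,3])/d[2]
def wrist_T(p,o):
    T=np.eye(4);T[:3,:3]=R.from_euler("xyz",o["tcp_rot"],degrees=True).as_matrix();T[:3,3]=o["ee_pos"];return T@p["T_tool_cam"]
def wrist_top(p,o,x0,x1,y0,y1,z,s=2):
    """rectified view of plane z; s px per mm; col -> -y, row -> -x"""
    T=np.linalg.inv(wrist_T(p,o));X=np.arange(x1,x0,-.001/s);Y=np.arange(y1,y0,-.001/s)
    yy,xx=np.meshgrid(Y,X);P=np.stack([xx,yy,np.full_like(xx,z)],-1)@T[:3,:3].T+T[:3,3]
    th=np.arctan2(np.hypot(P[...,0],P[...,1]),P[...,2]);ph=np.arctan2(P[...,1],P[...,0])
    return cv2.remap(p["img"],(p["cx"]+p["fx"]*th*np.cos(ph)).astype(np.float32),(p["cy"]+p["fy"]*th*np.sin(ph)).astype(np.float32),1)
E
python3 - <<'E'
from h import *
o=get_obs();p=camera("wrist");print(o["ee_pos"],o["tcp_rot"])
for l in("tapper_center","guide","block_center"):print(l,[(round(d["confidence"],2),np.round(d["position"],3).tolist()) for d in pinpoint(p,l)])
a=wrist_top(p,o,.36,.49,.23,.37,.034,3)
t=camera("top");b=cv2.resize(t["img"][155:225,240:390],None,fx=4,fy=4,interpolation=2)
im=np.zeros((390+280,600,3),np.uint8)[:670];im[:a.shape[0],:a.shape[1]]=a;im[390:390+280,:600]=b
im=im[:670];im=cv2.resize(im,(537,600));cv2.imwrite("pics/c.png",im[:,:,::-1])
E
```

```text
time: 3.02
ee_pos: [0.4397, 0.2445, 0.2517]
tcp_rot: [-178.9, -0.0, 28.5]
wrist_force: [0.1, -1.0, -0.0]
opening: 0.0852
[0.43966524 0.24453948 0.25169343] [-1.78910116e+02 -1.30536825e-02  2.85230390e+01]
tapper_center [(0.93, [0.43, 0.298, 0.054]), (0.64, [0.469, 0.198, 0.075])]
guide [(0.97, [0.545, 0.01, -0.003]), (0.4, [0.431, 0.297, 0.052])]
block_center [(0.94, [0.603, -0.222, 0.014]), (0.71, [0.543, 0.011, 0.028])]
```

View pics/c.png

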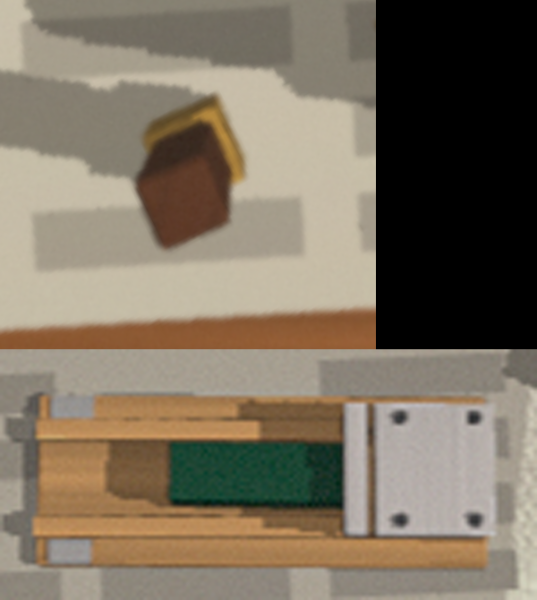

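Third image viewed: the small post's foot corners show it turned about 23°, with the foot centred near (0.431, 0.298). In the guide crop the axis is level, so yaw is about −89.3° with its origin near (0.546, 0.008). The block's rear edge is at y ≈ 0.060, and home is y ≈ 0.018.

```bash
python3 - <<'E'
import workcell
from h import *
print(getattr(workcell,"tcp_to_grasp",None),[k for k in dir(workcell) if k[0]!="_"])
o=get_obs();print(np.round(o["ee_pos"],4),np.round(o["tcp_rot"],2),np.round(o["qd"],1))
print("shift mm",(np.array([.431,.298,.062])-o["ee_pos"])*1000,"yaw",23-o["tcp_rot"][2])
E
```

```text
0.0187 ['PlanningError', 'camera', 'get_obs', 'job_done', 'pinpoint', 'regions_of', 'tcp_to_grasp']
[0.4398 0.2451 0.2515] [-178.91   -0.     28.57] [ 0.2  0.2  0.1 -0.1  0.1  0. ]
shift mm [  -8.77588932   52.89375048 -189.46741872] yaw -5.569760236275311
```

```bash
python3 -m pendant '[[65,[-5,25,-30],[-0.5,-0.2,-3]],[65,[-9,53,-60],[-1,-0.5,-5.5]],[65,[-9,53,-90],[-1,-0.5,-5.5]],[65,[-9,53,-110],[-1,-0.5,-5.5]],[65,[-9,53,-110],[-1,-0.5,-5.5]],[65,[-9,53,-110],[-1,-0.5,-5.5]],[65,[-9,53,-110],[-1,-0.5,-5.5]]]' 40
python3 - <<'E'
from h import *
o=get_obs();p=camera("wrist");print(np.round(o["ee_pos"],4),np.round(o["tcp_rot"],2))
print([(round(d["confidence"],2),np.round(d["position"],4).tolist()) for d in pinpoint(p,"tapper_center")])
a=wrist_top(p,o,.36,.49,.23,.37,.1,3)
cv2.imwrite("pics/d.png",a[:,:,::-1])
E
```

```text
time: 4.15
ee_pos: [0.4561, 0.2506, 0.1427]
tcp_rot: [-177.7, -0.0, 27.6]
wrist_force: [1.2, -0.6, -0.0]
opening: 0.0554
[0.4561 0.2506 0.1427] [-1.777e+02 -2.000e-02  2.759e+01]
[(0.88, [0.4658, 0.1969, 0.0727]), (0.83, [0.4304, 0.2957, 0.0524])]
```

View pics/d.png

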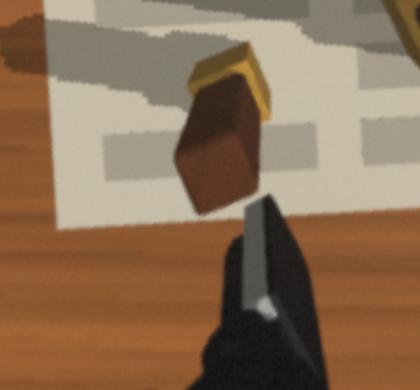

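The fourth image shows the post off the finger line, and the arm stopped about 50 mm short of its target in y. I'll check the joints.

```bash
python3 - <<'E'
from h import *
o=get_obs();print({k:np.round(v,2).tolist() for k,v in o.items()})
E
python3 -m pendant '[[65,[0,0,0],[0,0,0]],[65,[0,0,0],[0,0,0]]]'
```

```text
{'time': 4.25, 'q': [27.53, 0.02, -4.92, 85.07, 2.3, 179.94], 'qd': [0.08, 0.01, -0.33, -0.16, 0.09, -0.0], 'joint_efforts': [-0.0, -47.1, 47.1, 0.02, 0.13, 0.0], 'ee_pos': [0.46, 0.25, 0.14], 'tcp_rot': [-177.7, 0.01, 27.59], 'wrist_force': [-0.39, -0.01, -0.21], 'torque': [-0.03, 0.01, -0.02], 'opening': 0.06}
time: 4.5
ee_pos: [0.456, 0.2506, 0.1426]
tcp_rot: [-177.7, -0.0, 27.6]
wrist_force: [0.5, 0.5, 0.6]
opening: 0.0554
```

Joint 6 is at its 180° limit. I'll rise and turn a quarter turn the other way, since the post's grasp is the same every 90°.

```bash
python3 -m pendant '[[65,[0,5,30],[0,0,0]],[65,[-5,15,50],[0,0,5]],[65,[-15,30,50],[0,0,15]],[65,[-25,47,50],[0,0,25]],[65,[-25,47,50],[0,0,35]],[65,[-25,47,50],[0,0,45]],[65,[-25,47,50],[0,0,55]],[65,[-25,47,50],[0,0,65]],[65,[-25,47,50],[0,0,75]],[65,[-25,47,50],[0,0,85]],[65,[-25,47,50],[0,0,85]],[65,[-25,47,50],[0,0,85]],[65,[-25,47,50],[0,0,85]]]'
python3 - <<'E'
from h import *
o=get_obs();
print(np.round(o["q"],1),"shift",(np.array([.431,.297,.062])-o["ee_pos"])*1000)
print("turn",(R.from_euler("xyz",[180,0,113],degrees=True)*R.from_euler("xyz",o["tcp_rot"],degrees=True).inv()).as_rotvec(degrees=True))
E
```

```text
time: 6.12
ee_pos: [0.431, 0.2976, 0.1926]
tcp_rot: [-177.7, -0.0, 112.5]
wrist_force: [-0.9, -0.5, 0.1]
opening: 0.0554
[ 34.4   3.    3.7  92.9   0.5 101.9] shift [-4.40309770e-02 -5.60121213e-01 -1.30609772e+02]
turn [ 0.86660896 -2.12173977  0.54164398]
```

```bash
python3 -m pendant '[[65,[0,-0.5,-20],[0.9,-2.1,0.5]],[65,[0,-0.5,-50],[0.9,-2.1,0.5]],[65,[0,-0.5,-80],[0.9,-2.1,0.5]],[65,[0,-0.5,-105],[0.9,-2.1,0.5]],[65,[0,-0.5,-122],[0.9,-2.1,0.5]],[65,[0,-0.5,-130],[0.9,-2.1,0.5]],[65,[0,-0.5,-130],[0.9,-2.1,0.5]],[65,[0,-0.5,-130],[0.9,-2.1,0.5]]]'
python3 - <<'E'
from h import *
o=get_obs();p=camera("wrist");s=camera("scene");a=cv2.resize(s["img"][60:220,300:500],None,fx=3,fy=3)
cv2.imwrite("pics/e.png",np.hstack([a])[:,:,::-1]); print(o["opening"],np.round(o["tcp_rot"],2))
E
```

```text
time: 7.12
ee_pos: [0.4315, 0.2973, 0.0635]
tcp_rot: [179.9, -0.1, 113.0]
wrist_force: [0.5, 0.5, 0.2]
opening: 0.0556
0.055647195432674816 [ 1.7994e+02 -5.0000e-02  1.1295e+02]
```

View pics/e.png

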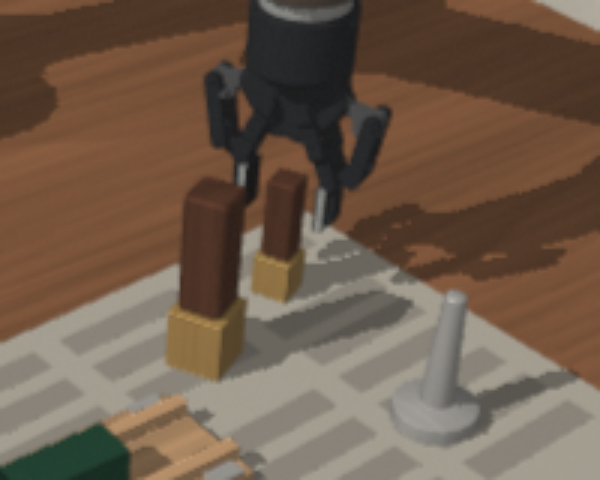

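The fifth image shows the fingers on either side of the small post, clear of the big one and the mandrel. I'll close and lift.

```bash
python3 -m pendant '[[50,[0,0,0],[0,0,0]],[30,[0,0,0],[0,0,0]],[10,[0,0,0],[0,0,0]],[10,[0,0,0],[0,0,0]],[10,[0,0,0],[0,0,0]],[10,[0,0,0],[0,0,0]],[10,[0,0,0],[0,0,0]],[10,[0,0,20],[0,0,0]],[10,[0,0,60],[0,0,0]],[10,[0,0,110],[0,0,0]],[10,[0,0,140],[0,0,0]],[10,[0,0,140],[0,0,0]],[10,[0,0,140],[0,0,0]]]' 50
python3 - <<'E'
from h import *
o=get_obs();p=camera("scene");w=camera("wrist")
print([(round(d["confidence"],2),np.round(d["position"],4).tolist()) for d in pinpoint(p,"tapper_center")])
print([(round(d["confidence"],2),np.round(d["position"],4).tolist()) for d in pinpoint(w,"tapper_center")])
print("to start of channel",(np.array([.547,.115,.2])-o["ee_pos"])*1000,o["tcp_rot"])
E
```

```text
time: 8.85
ee_pos: [0.4311, 0.2971, 0.2017]
tcp_rot: [-179.9, -0.0, 113.0]
wrist_force: [0.1, -0.3, -2.6]
opening: 0.0238
[(0.86, [0.4279, 0.2967, 0.1885]), (0.6, [0.4703, 0.1974, 0.0717])]
[(0.67, [0.4279, 0.2977, 0.1902])]
to start of channel [ 115.8748425  -182.10506874   -1.69983973] [-1.79945938e+02 -2.88651313e-02  1.12956677e+02]
```

Grasp is good: opening is 23.8 mm and the weight is felt. The underside sits 63.5 mm below the TCP. I'll carry it high over the channel and turn it square to the guide.

```bash
python3 -m pendant '[[10,[0,0,20],[0,0,0]],[10,[5,0,40],[0,0,-2]],[10,[25,-15,45],[0,0,-6]],[10,[45,-40,45],[0,0,-12]],[10,[65,-70,45],[0,0,-18]],[10,[85,-105,45],[0,0,-22.3]],[10,[105,-145,45],[0,0,-22.3]],[10,[116,-175,45],[0,0,-22.3]],[10,[116,-192,45],[0,0,-22.3]],[10,[116,-192,20],[0,0,-22.3]],[10,[116,-192,-20],[0,0,-22.3]],[10,[116,-192,-60],[0,0,-22.3]],[10,[116,-192,-80],[0,0,-22.3]],[10,[116,-192,-80],[0,0,-22.3]],[10,[116,-192,-80],[0,0,-22.3]]]'
python3 - <<'E'
from h import *
o=get_obs();p=camera("top");w=camera("wrist")
for c in(p,w):
  for l in("tapper_center","guide","block_center"):
    print(l,[(round(d["confidence"],2),np.round(d["position"],4).tolist()) for d in pinpoint(c,l)])
a=cv2.resize(p["img"][140:240,220:400],None,fx=4,fy=4,interpolation=2);cv2.imwrite("pics/f.png",a[:400,:,::-1])
E
```

```text
time: 10.92
ee_pos: [0.5472, 0.1053, 0.1231]
tcp_rot: [180.0, -0.0, 90.7]
wrist_force: [-0.3, 0.4, -1.1]
opening: 0.0234
tapper_center [(0.52, [0.5505, 0.0079, 0.0339])]
guide [(0.76, [0.5432, 0.0104, -0.0003])]
block_center [(0.97, [0.5983, -0.2215, 0.0135]), (0.73, [0.549, 0.0073, 0.0357])]
tapper_center [(0.78, [0.4684, 0.1981, 0.0755]), (0.72, [0.5474, 0.1082, 0.1108])]
guide []
block_center []
```

View pics/f.png

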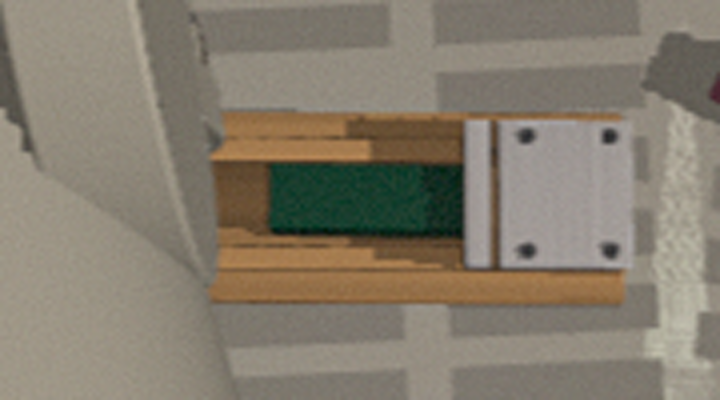

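The sixth image shows the arm over the entry with the block undisturbed; the channel centre works out to x ≈ 0.5465. I'll lower the foot into the channel.

```bash
python3 -m pendant '[[10,[-0.5,0,-15],[0,0,0]],[10,[-0.5,0,-28],[0,0,0]],[10,[-0.5,0,-36],[0,0,0]],[10,[-0.5,0,-41],[0,0,0]],[10,[-0.5,0,-41],[0,0,0]],[10,[-0.5,0,-41],[0,0,0]]]'
python3 - <<'E'
from h import *
o=get_obs();p=camera("scene");print(o["wrist_force"],o["ee_pos"])
a=cv2.resize(p["img"][100:290,230:450],None,fx=3.5,fy=3.1,interpolation=2);cv2.imwrite("pics/g.png",a[:590,:,::-1])
E
```

```text
time: 12.08
ee_pos: [0.5469, 0.1051, 0.0817]
tcp_rot: [180.0, -0.0, 90.7]
wrist_force: [1.3, 0.7, -2.4]
opening: 0.0233
[ 1.25177294  0.72079647 -2.402877  ] [0.54689767 0.10512658 0.08173155]
```

View pics/g.png

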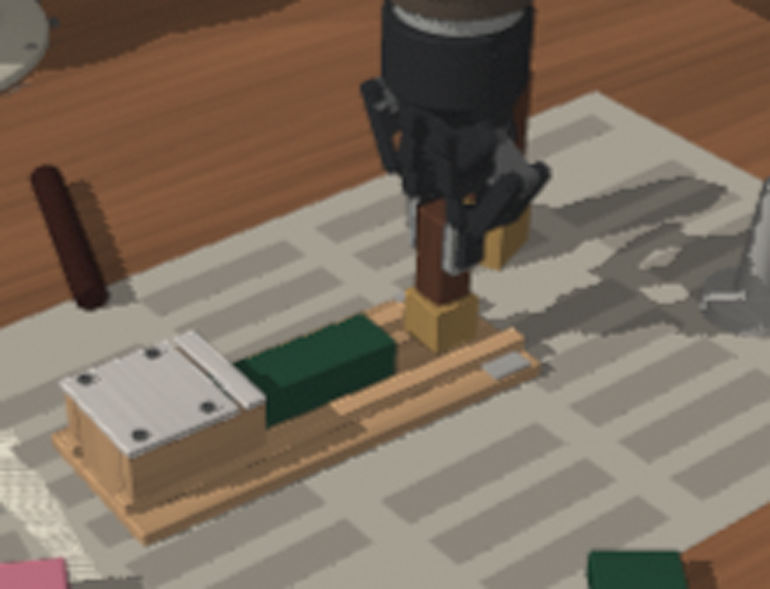

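The seventh image shows the foot seated between the walls, behind the block. Tap 1: advance about 13 mm past contact, then back off.

```bash
python3 -m pendant '[[10,[0,-10,0],[0,0,0]],[10,[0,-18,0],[0,0,0]],[10,[0,-24,0],[0,0,0]],[10,[0,-28,0],[0,0,0]],[10,[0,-31,0],[0,0,0]],[10,[0,-34,0],[0,0,0]],[10,[0,-37,0],[0,0,0]],[10,[0,-40,0],[0,0,0]],[10,[0,-43,0],[0,0,0]],[10,[0,-43,0],[0,0,0]],[10,[0,-38,0],[0,0,0]],[10,[0,-28,0],[0,0,0]],[10,[0,-20,0],[0,0,0]],[10,[0,-20,0],[0,0,0]],[10,[0,-20,0],[0,0,0]]]'
python3 - <<'E'
from h import *
p=camera("top");s=camera("scene")
def grn(c,box):
    h=cv2.cvtColor(c["img"],cv2.COLOR_RGB2HSV);m=cv2.inRange(h,(60,80,10),(95,255,120));y0,y1,x0,x1=box
    m=m[y0:y1,x0:x1];ys,xs=np.nonzero(m);return len(xs),np.bincount(xs).tolist(),xs.min()+x0
n,b,u=grn(p,(183,196,270,345));print(n,u,b)
print("rear face y at z46",top_xy(p,(u-.5,190),.046))
E
```

```text
time: 14.0
ee_pos: [0.5469, 0.0852, 0.0818]
tcp_rot: [180.0, -0.0, 90.7]
wrist_force: [0.2, 0.6, -1.4]
opening: 0.0233
481 297 [0, 0, 0, 0, 0, 0, 0, 0, 0, 0, 0, 0, 0, 0, 0, 0, 0, 0, 0, 0, 0, 0, 0, 0, 0, 0, 0, 2, 9, 13, 13, 13, 13, 13, 13, 13, 13, 13, 13, 13, 13, 13, 13, 13, 13, 13, 13, 13, 13, 13, 13, 13, 13, 13, 13, 13, 13, 13, 12, 13, 12, 13, 13, 13, 13, 3, 0, 0, 0, 0, 0, 0, 0, 1]
rear face y at z46 [0.54561799 0.0412983  0.046     ]
```

Tap 1 moved the block about 20 mm, leaving roughly 22 mm to go, and the foot is backed off. Tap 2 starts with a slow approach, reading the force as it goes.

```bash
python3 -m pendant '[[10,[0,-10,0],[0,0,0]],[10,[0,-18,0],[0,0,0]],[10,[0,-23,0],[0,0,0]],[10,[0,-26,0],[0,0,0]],[10,[0,-29,0],[0,0,0]],[10,[0,-32,0],[0,0,0]],[10,[0,-35,0],[0,0,0]],[10,[0,-38,0],[0,0,0]],[10,[0,-40,0],[0,0,0]],[10,[0,-42,0],[0,0,0]],[10,[0,-44,0],[0,0,0]],[10,[0,-44,0],[0,0,0]]]'
python3 - <<'E'
from h import *
p=camera("top");h=cv2.cvtColor(p["img"],cv2.COLOR_RGB2HSV);m=cv2.inRange(h,(60,80,10),(95,255,120))[183:196,270:345];ys,xs=np.nonzero(m);b=np.bincount(xs)
u=270+np.nonzero(b>6)[0][0];print(u,top_xy(p,(u-.5,190),.046)[1],get_obs()["wrist_force"])
E
```

```text
time: 15.6
ee_pos: [0.5469, 0.0408, 0.0818]
tcp_rot: [180.0, -0.0, 90.6]
wrist_force: [-0.5, 0.2, -1.7]
opening: 0.0235Traceback (most recent call last):
  File "<stdin>", line 3, in <module>
IndexError: index 0 is out of bounds for axis 0 with size 0
```

The gripper now hides the rear edge from above, so I'll advance by force in small steps.

```bash
python3 -m pendant '[[10,[0,-1,0],[0,0,0]],[10,[0,-2,0],[0,0,0]],[10,[0,-3,0],[0,0,0]],[10,[0,-4,0],[0,0,0]],[10,[0,-4,0],[0,0,0]]]'; python3 -m pendant '[[10,[0,-1,0],[0,0,0]],[10,[0,-2,0],[0,0,0]],[10,[0,-2,0],[0,0,0]]]'
python3 - <<'E'
from h import *
p=camera("scene");a=cv2.resize(p["img"][150:280,230:410],None,fx=4,fy=4,interpolation=2);cv2.imwrite("pics/i.png",a[:,:,::-1])
E
```

```text
time: 16.27
ee_pos: [0.5469, 0.0367, 0.0817]
tcp_rot: [180.0, -0.0, 90.6]
wrist_force: [0.2, -0.0, -1.2]
opening: 0.0235
time: 16.65
ee_pos: [0.547, 0.0353, 0.0818]
tcp_rot: [180.0, -0.1, 90.7]
wrist_force: [0.3, 5.0, -1.4]
opening: 0.0236
```

View pics/i.png

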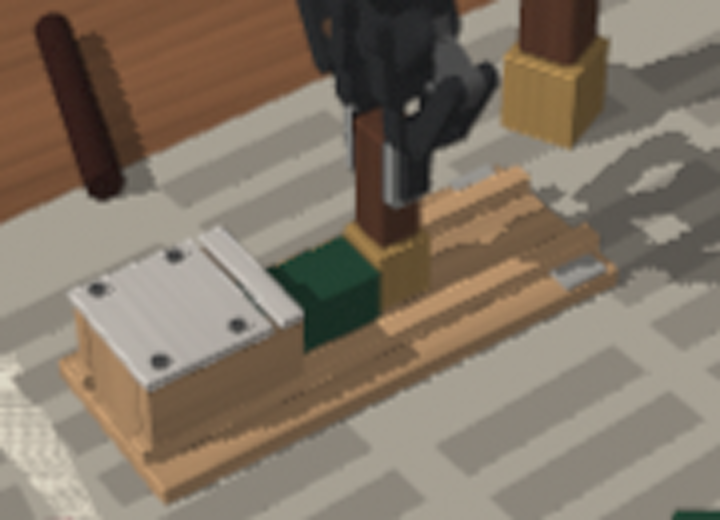

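The eighth image shows the foot flush with the block's rear. Force has jumped to 5 N near the expected home (TCP y ≈ 0.034). I'll press slightly more to confirm it's the stop.

```bash
python3 -m pendant '[[10,[0,-1,0],[0,0,0]],[10,[0,-2,0],[0,0,0]],[10,[0,-2,0],[0,0,0]],[10,[0,-2,0],[0,0,0]]]'
```

```text
time: 17.2
ee_pos: [0.547, 0.0347, 0.082]
tcp_rot: [180.0, -0.3, 90.7]
wrist_force: [1.0, 8.6, -0.3]
opening: 0.0237
```

Blocked with rising force at the right place, so the block is home. I'll back off, lift out and check.

```bash
python3 -m pendant '[[10,[0,5,0],[0,0,0]],[10,[0,15,0],[0,0,0]],[10,[0,30,0],[0,0,0]],[10,[0,45,0],[0,0,0]],[10,[0,60,0],[0,0,0]],[10,[0,65,0],[0,0,0]],[10,[0,65,0],[0,0,0]],[10,[0,65,20],[0,0,0]],[10,[0,65,50],[0,0,0]],[10,[0,65,75],[0,0,0]],[10,[-20,65,75],[0,0,0]],[10,[-60,65,75],[0,0,0]],[10,[-100,65,75],[0,0,0]],[10,[-127,65,75],[0,0,0]],[10,[-127,65,75],[0,0,0]],[10,[-127,65,75],[0,0,0]]]'
python3 - <<'E'
from h import *
p=camera("top");h=cv2.cvtColor(p["img"],cv2.COLOR_RGB2HSV);m=cv2.inRange(h,(60,80,10),(95,255,120))[183:196,270:345];ys,xs=np.nonzero(m);b=np.bincount(xs)
u=270+np.nonzero(b>6)[0][0];print(u,top_xy(p,(u-.5,190),.046)[1])
s=camera("scene");a=cv2.resize(p["img"][140:290,200:400],None,fx=2,fy=2,interpolation=2);c=cv2.resize(s["img"][80:280,230:430],(400,400),interpolation=2)
im=np.zeros((400,800,3),np.uint8);im[:300,:400]=a;im[:,400:]=c;cv2.imwrite("pics/j.png",im[:,:,::-1])
print([(round(d["confidence"],2),np.round(d["position"],4).tolist()) for d in pinpoint(s,"tapper_center")])
E
```

```text
time: 19.2
ee_pos: [0.4206, 0.0995, 0.1572]
tcp_rot: [179.9, -0.3, 90.7]
wrist_force: [0.9, -0.6, -3.0]
opening: 0.0234
309 0.017514293254190814
[(0.94, [0.4197, 0.0981, 0.1477]), (0.77, [0.4654, 0.1979, 0.0707])]
```

View pics/j.png

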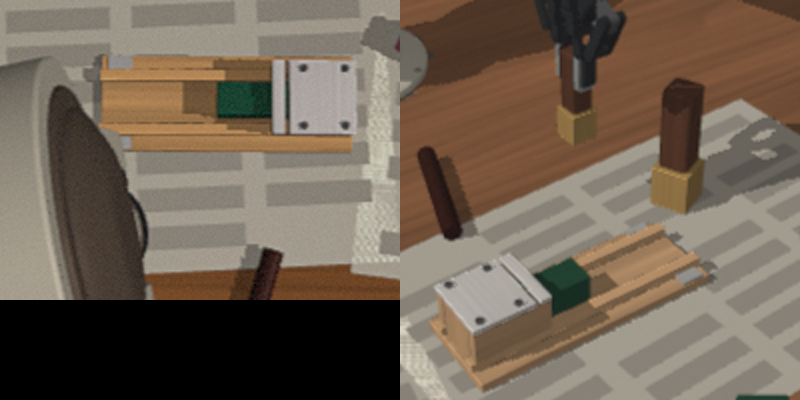

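The ninth image shows the block's rear at y = 0.0175 against a computed 0.018, so it's home and stayed there. The post hangs upright over a free spot on the bench. I'll set it down.

```bash
python3 -m pendant '[[10,[0,0,-25],[0,0,0]],[10,[0,0,-50],[0,0,0]],[10,[0,0,-70],[0,0,0]],[10,[0,0,-82],[0,0,0]],[10,[0,0,-88],[0,0,0]],[10,[0,0,-91],[0,0,0]],[10,[0,0,-92.5],[0,0,0]],[10,[0,0,-92.5],[0,0,0]]]'; python3 -m pendant '[[10,[0,0,-0.5],[0,0,0]],[10,[0,0,-1],[0,0,0]],[10,[0,0,-1],[0,0,0]]]'
```

```text
time: 20.35
ee_pos: [0.4208, 0.0996, 0.0646]
tcp_rot: [180.0, -0.3, 90.7]
wrist_force: [0.2, 0.0, -1.4]
opening: 0.0233
time: 20.72
ee_pos: [0.421, 0.0996, 0.0639]
tcp_rot: [179.9, -0.3, 90.7]
wrist_force: [-0.9, -0.6, 0.0]
opening: 0.0234
```

Close to touchdown. I'll go 1 mm further, then release slowly.

```bash
python3 -m pendant '[[10,[0,0,-0.6],[0,0,0]],[10,[0,0,-1.2],[0,0,0]],[10,[0,0,-1.2],[0,0,0]]]'; python3 -m pendant '[[32,[0,0,0],[0,0,0]],[40,[0,0,0],[0,0,0]],[50,[0,0,0],[0,0,0]],[65,[0,0,0],[0,0,0]],[65,[0,0,0],[0,0,0]],[65,[0,0,10],[0,0,0]],[65,[0,0,30],[0,0,0]],[65,[0,0,60],[0,0,0]],[65,[0,0,100],[0,0,0]],[65,[0,0,140],[0,0,0]],[65,[0,-40,150],[0,0,0]],[65,[0,-90,150],[0,0,0]],[65,[0,-140,150],[0,0,0]],[65,[0,-160,150],[0,0,0]],[65,[0,-160,150],[0,0,0]],[65,[0,-160,150],[0,0,0]]]'
python3 - <<'E'
from h import *
s=camera("scene");p=camera("top")
for c in(s,p):
  for l in("tapper_center","mandrel","block_center"):print(l,[(round(d["confidence"],2),np.round(d["position"],4).tolist()) for d in pinpoint(c,l)])
cv2.imwrite("pics/k.png",s["img"][:,:,::-1])
E
```

```text
time: 21.1
ee_pos: [0.4211, 0.0997, 0.0638]
tcp_rot: [179.9, -0.3, 90.7]
wrist_force: [-5.0, -0.1, 11.0]
opening: 0.0234
time: 23.1
ee_pos: [0.4211, -0.0598, 0.2142]
tcp_rot: [179.9, -0.3, 90.7]
wrist_force: [-0.5, 0.7, 0.6]
opening: 0.0553
tapper_center [(0.79, [0.4673, 0.1951, 0.071]), (0.72, [0.5448, -0.0382, 0.0299]), (0.69, [0.4179, 0.0986, 0.0515])]
mandrel [(0.86, [0.6114, 0.2854, 0.0015])]
block_center [(0.74, [0.6023, -0.2191, 0.0147]), (0.67, [0.5501, -0.0381, 0.0286])]
tapper_center [(0.66, [0.4163, 0.1038, 0.0528]), (0.58, [0.469, 0.1951, 0.0712])]
mandrel [(0.81, [0.6132, 0.2887, 0.0064])]
block_center [(0.6, [0.5491, -0.0322, 0.0349]), (0.57, [0.6015, -0.2217, 0.0158]), (0.53, [0.4193, 0.1014, 0.0491])]
```

View pics/k.png

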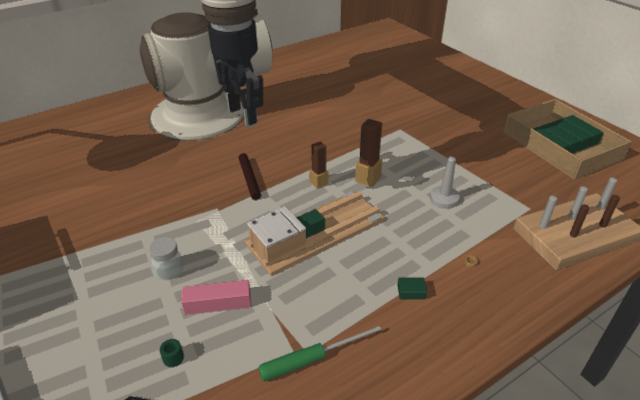

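The tenth image shows the post upright at px (319,165), the mandrel standing at (448,185), the block home under the hood and the arm clear. I'll hand it in.

```bash
python3 -c "
from workcell import *
print(job_done())"
```

```text
the job is handed in; nothing more can be done
None
```

The job is done and handed in: the green block is home against the stop, and the small tapping post is standing on the bench. It took about 23 s of the 58 s allowed.

- **Taps:** I used two. The first moved the block about 20 mm, and I backed the foot off with about 22 mm still to go. The second took it slowly to the stop, where the foot stopped moving and the force rose to about 9 N.
- **Block home:** with the foot away, the block's rear end measured y = 0.0175 m, against 0.018 m worked out for home.
- **Post and mandrel:** the post stands upright and released at about (0.42, 0.10), clear of the guide. The mandrel is still standing where it was, and the arm touches nothing.
- **What disagreed:**
  - The first approach to the post stopped short because joint 6 hit its range end, so I regrasped a quarter turn round.
  - Tap 1 moved the block about 6 mm further than planned.
  - The networks' block-centre estimates after the push varied by about 6 mm (y −0.032 to −0.038, against −0.037 expected at home). I relied on the edge measurement and the force instead.

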